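# Peel a drip pan off the oily stack and hold it under the drain spout

## Robot

A 7-joint arm with a two-finger parallel gripper is mounted at the origin on the work surface. World frame = base frame: x ahead of the robot, y to its left, z up, the work surface at z = 0. Lengths are in m, angles in rad, forces in N, time in s.
With the tool pointing down it reaches from about 0.35 to 0.775 m from the base axis. Payload 3.1 kg.
Tool frame: the origin (TCP) lies on the centre line of the jaws, within the pads' length; the fingertips stand 17 mm ahead of it and the grasp point (between the pads) lies 2 mm behind it; z points along the fingers, y is the direction in which the jaws open and shut (so a half turn about z gives the same grasp; the last joint's range is limited). The gripper opens to 85 mm and grips with 20 to 120 N. Pads are 22 mm wide; open, the fingers measure 114 mm over their backs; the gripper's body (76 mm by 85 mm) begins 54 mm behind the grasp point. The pads swing forward as they close: fully open they stand 13 mm farther back than shut.
Start: joints at [-1.391, 0.311, 0.014, 1.512, -0.004, 1.319, -0.027], TCP at [0.121, 0.537, 0.248] pointing down, gripper open.
Joint ranges: [-2.7, 2.7], [-0.3, 1.91], [-1.27, 1.3], [0.12, 2.57], [-1.44, 4.58], [0.2, 2.03], [-3.05, 3.05]. Speed limits (rad/s): [2.79, 2.79, 3.14, 3.14, 3.14, 3.14, 3.14].

## Interface

Orientations are given as [roll, pitch, yaw] about the fixed x, y, z axes, in that order (R = Rz(yaw) Ry(pitch) Rx(roll)).
In Python, from plant import state, get_image, hand_in gives the robot as it stands.
- The arm moves only by the tool carry_out, never from a script. Its argument "increments" is a list of rows, each a list of 3 entries, a list of its own where there are three numbers: the turn, a rotation vector about the tool's x, y, z in rad, then the shift along the tool's x, y, z in cm, then the opening, from 0 (shut) to 1 (fully open). In form: [[[wx, wy, wz], [x, y, z], claw], ...]. A call has 1 to 12 rows; each row shifts and turns the commanded pose from where the row before left it, along the tool's axes as they then stand; what a row does not reach is not made up. A row lasts 1/10 s, in which the tool goes at most 50 mm and 8.59 degrees, less where a joint would pass 70% of its speed; a pose out of reach is approached as far as the arm can. A call with a gripper value outside its range is refused whole. The fingers move at their own pace and stop on an object; the grip force is fixed at half the most. Time passes only in rows, so rows that do not move let the fingers close. It gives the time, the measured TCP pose, the force and the opening at its end, in the units of the state.
- state(): the state, without advancing time (a new reading comes with each control period).
- get_image(name): name is "side" or "top"; returns a dict with "image" (480x640x3 uint8, red, green, blue), "fov_y" (degrees; the focal length in pixels is half the picture's height over the tangent of half this angle, whatever the lens; pixels are square), "cx", "cy" (the principal point, pixels), "k1" (the pictures are not rectified: a ray, as slopes to the right and down, at radius r is drawn at 1 + k1 r^2 times it, then the intrinsics apply), "world_to_cam" (4x4, takes a point from world to camera coordinates). Camera axes: x right, y up, looking along -z (the intrinsics and any distortion apply to the point x, -y, -z); pixel columns grow to the right and rows downward; lengths in m; the calibration is good to about 2 mm. A picture is of the moment at which its call begins. There is no depth.
- hand_in(): hands the job in, once; it reports no verdict.
The state is a dict: "t": time; "joint_pos": joint angles; "joint_vel": joint speeds; "joint_torque": joint torques, N m; "position": TCP position; "orientation": TCP orientation; "contact_force": force on the tool from outside, world axes, zero at the start; "ft_torque": the same for the moment, N m; "grip_width": opening from 0.0 (shut) to 1.0 (fully open).
Only numpy, scipy, OpenCV 4.12 (cv2) and the standard library are available. Lean on these libraries where they do the work, as an engineer would, in place of code of your own. Each camera call takes 0.05 s, during which the arm holds its last target. There are 200 camera calls.

## Task

The gear reducer's oil is about to be drained: take the top drip pan off the stack, and because the oily pans cling together, break it loose by lifting one of its corners while the opposite corner is still down in the stack, so that the other pans stay where they are. Then hold the pan level, mouth up, close under the drain spout, with the spout's mouth over the pan's floor and no more than 5 cm above its rim, touching neither spout nor valve, and finish while still holding it there in the air. Leave everything else on the bench where it is.

Things in the scene. Friction and masses are not known exactly. Their poses are not given: they have to be found in the camera images.
- pan_mid (a point): Top drip pan of the stack, pressed aluminium, mouth up (+z): 177 mm (x) x 129 mm (y) over the rim, 50 mm deep, about 150 g. Point on its centre line, 25 mm above its underside, 25 mm below its rim's top. Floor 140 x 92 mm; walls 2.5 mm, sloping out 11 degrees, with a step out to the rim; corners cut straight at 45 degrees. Rim all round: a bead 10 mm wide, 16 mm deep, upright inside and outside, the part to grip.
- pan_rim_fl (a point): Top of the top pan's rim at the middle of its cut corner towards +x and +y, on the bead's centre line: 68.5 mm along +x, 44.5 mm along +y of the pan, 25 mm above pan_mid. The bead runs at 45 degrees to the sides, straight for 38 mm inside, 46 mm outside. Opposite corner: pan_rim_br.
- pan_rim_bl (a point): Top of the top pan's rim at the middle of its cut corner towards -x and +y, on the bead's centre line: 68.5 mm along -x, 44.5 mm along +y of the pan, 25 mm above pan_mid. The bead runs at 45 degrees to the sides, straight for 38 mm inside, 46 mm outside. Opposite corner: pan_rim_fr.
- pan_rim_br (a point): Top of the top pan's rim at the middle of its cut corner towards -x and -y, on the bead's centre line: 68.5 mm along -x, 44.5 mm along -y of the pan, 25 mm above pan_mid. The bead runs at 45 degrees to the sides, straight for 38 mm inside, 46 mm outside. Opposite corner: pan_rim_fl.
- pan_rim_fr (a point): Top of the top pan's rim at the middle of its cut corner towards +x and -y, on the bead's centre line: 68.5 mm along +x, 44.5 mm along -y of the pan, 25 mm above pan_mid. The bead runs at 45 degrees to the sides, straight for 38 mm inside, 46 mm outside. Opposite corner: pan_rim_bl.
- pan_b: Second pan from the top, shaped as the top pan, origin at the centre of its underside. The top pan is nested 22 mm above it, with 2 mm of play to its walls: below the top pan's bead, 6 mm are free before this pan's rim begins. The top pan's floor corners rest on 12 mm wide ledges pressed inside this pan's four corners (56 mm along x, 32 mm along y from the centre, 22 mm above its underside).
- pan_c: Third pan from the top, same shape; origin at the centre of its underside. The top pan clings with about 0.7 N at each corner until that corner has risen about 2 mm: lifted by one corner it comes at about 2 N, tilting about the opposite ledge; pulled up level it takes double. The three lower pans (each about 150 g) are stuck fast together and stand loose in the base, so too hard a pull brings them along.
- pan_d: Lowest pan, same shape; origin at the centre of its underside, 4 mm above the work surface on the base. The whole stack of four is 120 mm high from the work surface to the top pan's rim.
- stack_base: Fixed steel base plate under the stack, 200 x 150 x 4 mm with low stops round the lowest pan; origin at the centre of its underside, on the work surface.
- reducer: Gear reducer on a steel stand, fixed. Origin on the work surface; stand 220 x 160 mm, y -100 to +60 mm. Housing: y -80 to +40, x +-75, z 200 to 360 mm; motor along -y to -230 mm. Drain pipe with brass ball valve (38 mm thick at most) runs along its +y at x = 0, z = 262 mm, from housing to spout; valve lever at y = 154, z = 302 mm, reaching 54 mm to -x; output shaft to x = -120 mm at z = 292 mm.
- spout (a point): Centre of the open mouth of the drain spout, a pipe end 22 mm across pointing straight down, 235 mm above the work surface, at x = 0, y = +235 mm of the reducer. Below it is free room but for low parts lying on the bench (up to 44 mm tall).
- spanner: Bystander, leave alone: steel open-ended spanner, 170 mm long, 8 mm thick, lying flat; origin at the centre of its underside.
- screw_nut: Bystander, leave alone: brass flanged ball-screw nut standing on its flange, 58 mm across, 44 mm tall; origin at the centre of its underside.
- pulley: Bystander, leave alone: aluminium toothed pulley lying flat, 54 mm across, 24 mm tall; origin at the centre of its underside.
- bearing: Bystander, leave alone: steel bearing ring lying flat, 52 mm across, 15 mm tall; origin at the centre of its underside.
- oil_bottle: Bystander, leave alone: white plastic oil bottle, 60 mm across, 150 mm tall; origin at the centre of its underside.
- carriage: Bystander, leave alone: steel linear-guide carriage block, 70 x 48 x 26 mm; origin at the centre of its underside.
- screwdriver: Bystander, leave alone: screwdriver with black handle, 190 mm long, lying flat; origin at the centre of its underside.
Things that resemble listed ones, but are neither listed nor needed, are in the scene too. What is shaped like the pan_b but purple is not meant. Leave any blue look-alike of the part that bears pan_mid alone.

How it is judged:
On the way:
1. one corner of the top pan is raised (the pan slopes up towards it by at least 2 degrees along both of its sides) while the opposite corner of its rim has risen less than 8 mm from the nested place (((angle between pan_mid's own x axis and vertical below 1.5358 rad and angle between pan_mid's own y axis and vertical below 1.5358 rad and z of pan_rim_br in the frame of pan_b below 0.08 m) or (angle between pan_mid's own x axis and vertical above 1.6058 rad and angle between pan_mid's own y axis and vertical below 1.5358 rad and z of pan_rim_fr in the frame of pan_b below 0.08 m) or (angle between pan_mid's own x axis and vertical above 1.6058 rad and angle between pan_mid's own y axis and vertical above 1.6058 rad and z of pan_rim_fl in the frame of pan_b below 0.08 m) or (angle between pan_mid's own x axis and vertical below 1.5358 rad and angle between pan_mid's own y axis and vertical above 1.6058 rad and z of pan_rim_bl in the frame of pan_b below 0.08 m))), for 0.1 s.
At the end, for the whole second after the job is handed in: Pan held in the fingers, still, level within 8 degrees, over 120 mm up, touching nothing else; spout mouth over its floor (55 mm lengthwise, 35 mm across from the centre), 3 mm below to 60 mm above its rim; other pans within 12 mm and bystanders within 30 mm of their starts; fingers off the reducer (x of spout in the frame of pan_mid between -0.055 and 0.055 m and y of spout in the frame of pan_mid between -0.035 and 0.035 m and z of spout in the frame of pan_mid between 0.022 and 0.085 m and angle between pan_mid's own z axis and vertical below 0.14 rad and height (world z) of pan_mid above 0.12 m and contact force between the fingers and pan above 1 N and linear speed of pan below 0.03 m/s and contact force between each of pan, the fingers and reducer below 0.3 N and contact force between pan and pan_b below 0.3 N and contact force between pan and pan_c below 0.3 N and contact force between pan and pan_d below 0.3 N and contact force between pan and stack_base below 0.3 N and distance of each of pan_b, pan_c, pan_d from where it was at the start of the episode below 0.012 m and distance of each of spanner, screw_nut, pulley, bearing, oil_bottle, carriage, screwdriver from where it was at the start of the episode below 0.03 m); the arm keeps its last pose, push and grip.
It fails at once if a lower pan is dragged along (second pan moved more than 20 mm from where it began) (distance of pan_b from where it was at the start of the episode above 0.02 m).
It fails at once if a bystander is pushed more than 30 mm (distance of any of spanner, screw_nut, pulley, bearing, oil_bottle, carriage, screwdriver from where it was at the start of the episode above 0.03 m).
It also fails if it takes over 42 s, if anything falls off the work surface, if the arm or the gripper's body presses on something with over 40 N, if the wrist force passes 120 N, or if a joint passes its speed limit or range.

## Working session

There is one attempt and no reset: what is moved stays moved. The work goes in short steps, Python scripts to look and compute and a tool call to move; the robot and the scene stay as the last step left them, time stands still between calls to the robot, and variables do not carry over. Pictures are saved under pics/ and viewed, about 8 in all and at most 12, crops included, and the job is handed in when it is done.

Besides the shell and the picture viewer there is one more tool, called after ">>>" in YAML: its name, and indented under it one key for each argument. carry_out: Moves the arm, as the interface text tells. Its arguments: {"type":"object","properties":{"increments":{"type":"array"}},"required":["increments"]}

```bash
mkdir -p pics; ls; python3 - <<'E'
from plant import state,get_image
import cv2
s=state();print({k:s[k] for k in('t','position','orientation','grip_width')})
for n in('side','top'):
    d=get_image(n);cv2.imwrite(f'pics/{n}0.png',d['image'][:,:,::-1])
    print(n,{k:v for k,v in d.items() if k!='image'})
E
```

```text
pics
{'t': 0.0, 'position': array([0.1207973 , 0.53586391, 0.24722686]), 'orientation': array([-3.13924018e+00,  6.85654320e-05,  2.91994935e+00]), 'grip_width': 1.0016494849092241}
side {'fov_y': 48.5132839950051, 'cx': 315.22919325586355, 'cy': 236.89908834566143, 'k1': -0.07051029832426269, 'world_to_cam': array([[ 0.81158969, -0.584162  ,  0.00877081, -0.39733385],
       [ 0.36318237,  0.51622329,  0.77563656, -0.27888634],
       [-0.4576251 , -0.62631324,  0.63111885, -1.0929517 ],
       [ 0.        ,  0.        ,  0.        ,  1.        ]])}
top {'fov_y': 53.79386930305377, 'cx': 315.4605919597175, 'cy': 229.4386311642484, 'k1': 0.01573716344841046, 'world_to_cam': array([[-9.47486374e-04, -9.99511711e-01, -3.12320799e-02,
        -5.15618006e-03],
       [ 9.89434788e-01, -5.46491021e-03,  1.44875582e-01,
        -4.75076205e-01],
       [-1.44975522e-01, -3.07648387e-02,  9.88956836e-01,
        -1.14163301e+00],
       [ 0.00000000e+00,  0.00000000e+00,  0.00000000e+00,
         1.00000000e+00]])}
```

View pics/top0.png

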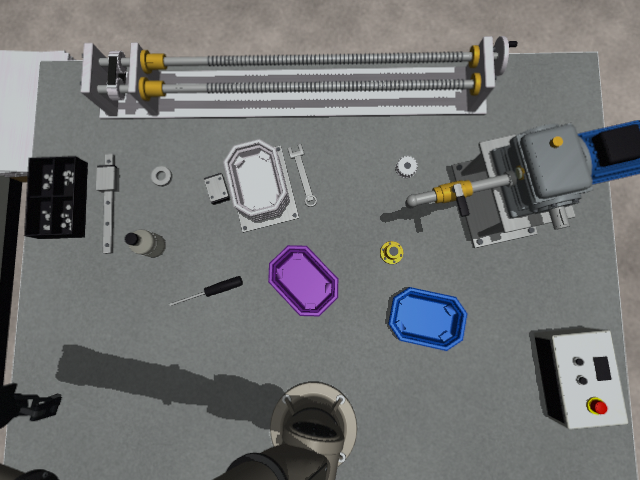

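View pics/side0.png

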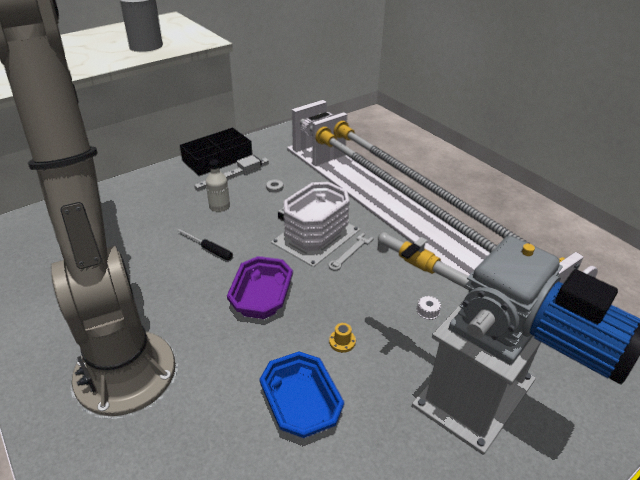

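The top view shows the stack at about (257,180), with the spout end at about (413,201) and the purple and blue decoys below. The side view shows the stack at (317,215) and the spout at (387,243). Next I'll make enlarged crops to measure from.

```bash
cat > h.py <<'E'
import numpy as np,cv2
from scipy.spatial.transform import Rotation as R
from plant import state,get_image
def K(d):
    f=240/np.tan(np.radians(d['fov_y']/2)); return np.array([[f,0,d['cx']],[0,f,d['cy']],[0,0,1.]]),np.array([d['k1'],0,0,0.])
def ray(d,uv):
    k,c=K(d); p=cv2.undistortPoints(np.array(uv,float).reshape(-1,1,2),k,c)[:,0]
    M=d['world_to_cam'];v=np.c_[p[:,0],-p[:,1],-np.ones(len(p))]@M[:3,:3]
    return -M[:3,:3].T@M[:3,3],v/np.linalg.norm(v,axis=1)[:,None]
def plane(d,uv,z):
    o,v=ray(d,uv); return o+v*((z-o[2])/v[:,2])[:,None]
def proj(d,P):
    k,c=K(d);M=d['world_to_cam'];q=np.atleast_2d(P)@M[:3,:3].T+M[:3,3]
    return cv2.projectPoints(q*[1,-1,-1],np.zeros(3),np.zeros(3),k,c)[0][:,0]
def cross(d1,u1,d2,u2):
    o1,v1=ray(d1,[u1]);o2,v2=ray(d2,[u2]);A=sum(np.eye(3)-v.T@v for v in(v1,v2));b=sum((np.eye(3)-v.T@v)@o for o,v in((o1,v1),(o2,v2)))
    x=np.linalg.solve(A,b); return x,[np.linalg.norm((np.eye(3)-v.T@v)@(x-o)) for o,v in((o1,v1),(o2,v2))]
E
python3 - <<'E'
import cv2,numpy as np
t=cv2.imread('pics/top0.png');s=cv2.imread('pics/side0.png')
z=lambda im,x,y,w,h,k:cv2.resize(im[y:y+h,x:x+w],None,fx=k,fy=k,interpolation=cv2.INTER_CUBIC)
a=z(t,195,130,100,150,4)   # 400x600
b=np.vstack([z(t,380,165,100,60,4),z(s,270,170,100,90,4)]) 
cv2.imwrite('pics/crop.png',np.hstack([a,b]))
E
```

```text
(no output)
```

View pics/crop.png

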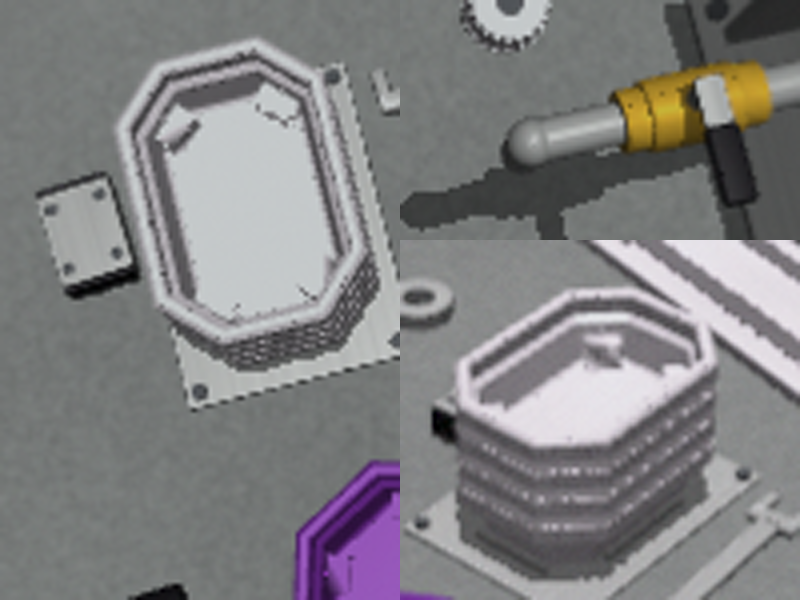

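The crop shows the top pan's rim octagon clearly, with the elbow ball above the spout at top pixel (412,200.7) and the pipe axis running on to (472,186).

```bash
cat > m.py <<'E'
from h import *
t=get_image('top');s=get_image('side')
c=np.array([(158,66),(258,40),(323,80),(371,241),(342,304),(235,338),(160,304),(118,130)])/4.+[195,130]
W=plane(t,c-.4,0.12)[:,:2]
a,b,k=.0885,.0645,.0325
# template order: image up=+x, left=+y ; start at top-left short side end
T=np.array([(a,b-k),(a,-b+k),(a-k,-b),(-a+k,-b),(-a,-b+k),(-a,b-k),(-a+k,b),(a-k,b)])
mw=W.mean(0);H=T.T@(W-mw);U,S,V=np.linalg.svd(H);Rm=V.T@U.T
yaw=np.arctan2(Rm[1,0],Rm[0,0]);print('pan',mw,'yaw',yaw,np.degrees(yaw),'res mm',np.round((W-mw-T@Rm.T)*1e3,1).tolist())
sp=plane(t,[(411.6,200.4),(472.5,186)],.262);print('spout',sp)
d=sp[1]-sp[0];print('reducer +y dir angle',np.degrees(np.arctan2(-d[1],-d[0])))
rim=lambda z:np.c_[T@Rm.T+mw,np.full(8,z)]
im=s['image'][:,:,::-1].copy();cv2.polylines(im,[np.round(proj(s,rim(.12))*8).astype(int)],1,(0,0,255),1,cv2.LINE_AA,3)
y=-d/np.linalg.norm(d);ring=sp[0]+[0,0,-.027]+np.array([[np.cos(q)*.011,np.sin(q)*.011,0] for q in np.linspace(0,6.28,20)])
cv2.polylines(im,[np.round(proj(s,ring)*8).astype(int)],1,(0,0,255),1,cv2.LINE_AA,3)
cv2.imwrite('pics/chk.png',cv2.resize(im[160:310,260:460],None,fx=4,fy=4))
E
python3 m.py
```

```text
pan [0.58947876 0.13046532] yaw 0.284135262708172 16.279751364019145 res mm [[-1.8, -2.2], [-4.4, -0.1], [-7.3, 1.2], [2.5, 3.4], [5.5, -2.1], [3.8, -1.4], [2.1, 2.6], [-0.5, -1.4]]
spout [[ 0.49944553 -0.20652746  0.262     ]
 [ 0.52786406 -0.32838779  0.262     ]]
reducer +y dir angle 103.12709237534965
```

View pics/chk.png

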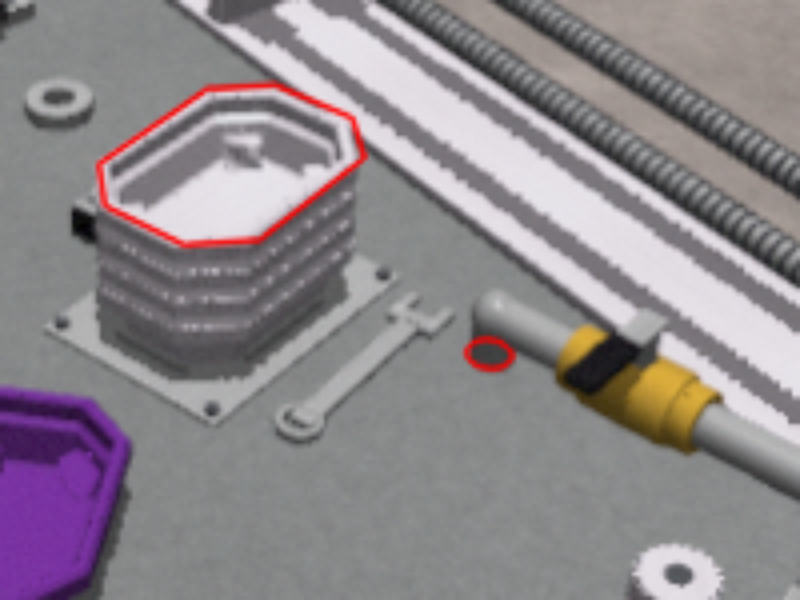

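>>> carry_out:
  increments:
    - [[0, 0, 0], [-3.86, -2.38, 0], 1]
    - [[0, 0, 0], [-3.86, -2.38, 0], 1]
    - [[0, 0, 0], [-3.86, -2.38, 0], 1]
    - [[0, 0, 0], [-3.86, -2.38, 0], 1]
    - [[0, 0, 0], [-3.86, -2.38, 0], 1]
    - [[0, 0, 0], [-3.86, -2.38, 0], 1]
    - [[0, 0, 0], [-3.86, -2.38, 0], 1]
    - [[0, 0, 0], [-3.86, -2.38, 0], 1]
    - [[0, 0, 0], [-3.86, -2.38, 0], 1]
    - [[0, 0, 0], [-3.86, -2.38, 0], 1]
    - [[0, 0, 0], [-3.86, -2.38, 0], 1]
    - [[0, 0, 0], [-3.86, -2.38, 0], 1]

```text
t: 1.4
position: [0.5109, 0.1548, 0.2483]
orientation: [3.141, -0.0, 2.92]
contact_force: [0.9, 0.4, 0.3]
grip_width: 0.997
```

>>> carry_out:
  increments:
    - [[0, 0, 0.144], [0, 0, 0], 1]
    - [[0, 0, 0.144], [0, 0, 0], 1]
    - [[0, 0, 0.144], [0, 0, 0], 1]
    - [[0, 0, 0.144], [0, 0, 0], 1]
    - [[0, 0, 0.144], [0, 0, 0], 1]
    - [[0, 0, 0.144], [0, 0, 0], 1]
    - [[0, 0, 0.144], [0, 0, 0], 1]
    - [[0, 0, 0.144], [0, 0, 0], 1]
    - [[0, 0, 0.144], [0, 0, 0], 1]
    - [[0, 0, 0.144], [0, 0, 0], 1]
    - [[0, 0, 0.144], [0, 0, 0], 1]
    - [[0, 0, 0.144], [0, 0, 0], 1]

```text
t: 2.6
position: [0.5098, 0.1561, 0.2481]
orientation: [-3.141, 0.0, 1.186]
contact_force: [-0.0, -0.9, 0.2]
grip_width: 0.997
```

>>> carry_out:
  increments:
    - [[0, 0, 0.141], [0, 0, 0], 1]
    - [[0, 0, 0], [0, 0, 2], 1]
    - [[0, 0, 0], [0, 0, 2], 1]
    - [[0, 0, 0], [0, 0, 2], 1]
    - [[0, 0, 0], [0, 0, 2], 1]
    - [[0, 0, 0], [0, 0, 1], 1]
    - [[0, 0, 0], [0, 0, 0], 1]

```text
t: 3.3
position: [0.5088, 0.156, 0.1568]
orientation: [-3.139, 0.003, 1.051]
contact_force: [0.5, 0.0, 1.1]
grip_width: 1.0
```

```bash
python3 - <<'E'
from h import *
s=get_image('side');t=get_image('top')
st=state();print(st['position'],st['orientation'],st['contact_force'])
z=lambda im,x,y,w,h,k:cv2.resize(im[y:y+h,x:x+w,::-1],None,fx=k,fy=k,interpolation=cv2.INTER_CUBIC)
cv2.imwrite('pics/c2.png',np.hstack([z(s['image'],265,150,100,140,4),z(t['image'],205,110,100,140,4)]))
E
```

```text
[0.51044772 0.15613183 0.15885089] [ 3.14094898e+00 -5.40142971e-04  1.05088517e+00] [ 0.43190169 -0.00964539  0.78965018]
```

View pics/c2.png

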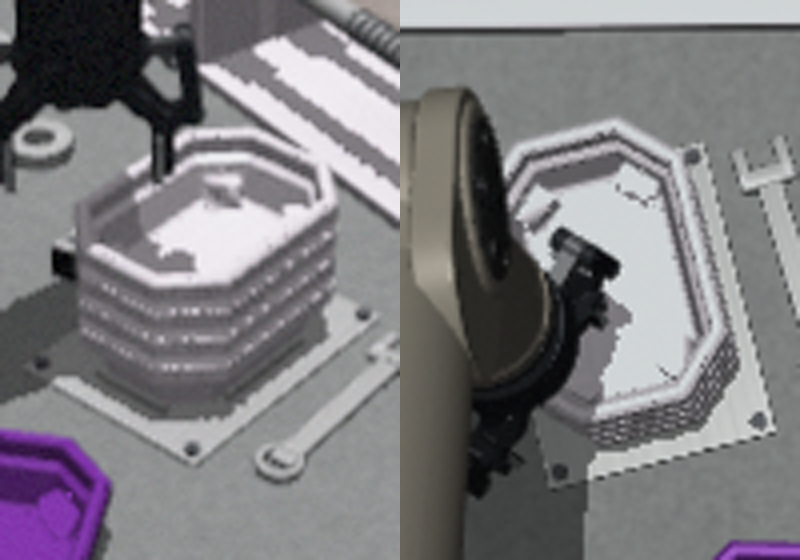

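The picture shows the jaws straddling the pan's leftmost corner in the side view: inner finger at crop (163,150), outer at (8,160), rim corner near (82,228). I'll check the pan fit using the side-view vertices.

```bash
python3 - <<'E'
from h import *
s=get_image('side');t=get_image('top')
a,b,k=.0885,.0645,.0325
T=np.array([(a,b-k),(a,-b+k),(a-k,-b),(-a+k,-b),(-a,-b+k),(-a,b-k),(-a+k,b),(a-k,b)])
# side order: fl-x end, fr..., template order
cs=np.array([(258,134),(335,170),(338,212),(228,287),(163,289),(84,248),(77,208),(182,132)])/4.+[265,150]-.4
# template order begins (a,b-k): far end
cs=cs
W=plane(s,cs,.12)[:,:2]
ct=np.array([(614,120),(682,160),(737,335),(700,383),(590,420)])
ct=(ct-[400,0])/4.+[205,110]-.4
Wt=plane(t,ct,.12)[:,:2]
def fit(W,T):
    m=W.mean(0);n=T.mean(0);U,S,V=np.linalg.svd((T-n).T@(W-m));Rm=V.T@U.T
    return m-Rm@n,np.degrees(np.arctan2(Rm[1,0],Rm[0,0])),np.round((W-m-(T-n)@Rm.T)*1e3,1).tolist(),Rm
for n,w,i in(('side',W,range(8)),('top',Wt,[1,2,3,4,5])):
    c,y,r,Rm=fit(w,T[list(i)]);print(n,c,y,r);print(' bl',c+Rm@[-.0685,.0445],'normal',y+135)
print(proj(s,[[.510,.156,.12]])-[265,150],(proj(s,[[.510,.156,.12]])-[265,150])*4)
E
```

```text
side [0.58333172 0.12471771] 13.761314100393209 [[-1.4, -1.6], [-0.8, -2.6], [-5.1, -1.6], [-0.4, 1.9], [5.4, -0.8], [4.3, -0.2], [0.4, -0.9], [-2.5, 5.8]]
 bl [0.50621245 0.15164572] normal 148.7613141003932
top [0.58759088 0.13140082] 16.50943359583468 [[-2.5, 1.0], [-5.6, 0.6], [-4.3, -1.0], [7.8, -1.5], [4.5, 0.9]]
 bl [0.50926923 0.15460035] normal 151.50943359583468
[[21.20825186 55.33377088]] [[ 84.83300744 221.33508352]]
```

>>> carry_out:
  increments:
    - [[0, 0, 0], [0, 0, 1.5], 1]
    - [[0, 0, 0], [0, 0, 1.0], 1]
    - [[0, 0, 0], [0, 0, 0.8], 1]
    - [[0, 0, 0], [0, 0, 0], 1]
    - [[0, 0, 0], [0, 0, 0], 1]

```text
t: 4.0
position: [0.5102, 0.1561, 0.1254]
orientation: [3.141, -0.0, 1.051]
contact_force: [0.4, 0.4, -0.9]
grip_width: 0.999
```

>>> carry_out:
  increments:
    - [[0, 0, 0], [0, 0, 0], 0.5]
    - [[0, 0, 0], [0, 0, 0], 0.35]
    - [[0, 0, 0], [0, 0, 0], 0.28]
    - [[0, 0, 0], [0, 0, 0], 0.25]
    - [[0, 0, 0], [0, 0, 0], 0.25]

```text
t: 4.5
position: [0.5101, 0.1561, 0.1254]
orientation: [3.141, -0.0, 1.051]
contact_force: [0.2, -0.2, -0.6]
grip_width: 0.251
```

>>> carry_out:
  increments:
    - [[0, 0, 0], [0, 0, 0], 0.18]
    - [[0, 0, 0], [0, 0, 0], 0.18]

```text
t: 4.7
position: [0.51, 0.1561, 0.1253]
orientation: [3.142, -0.0, 1.051]
contact_force: [-0.1, -0.0, 0.5]
grip_width: 0.177
```

```bash
python3 - <<'E'
from h import *
s=get_image('side')
st=state();print(st['position'],st['contact_force'],st['ft_torque'],st['grip_width'])
cv2.imwrite('pics/c3.png',cv2.resize(s['image'][160:240,260:340,::-1],None,fx=7,fy=7,interpolation=cv2.INTER_CUBIC))
E
```

```text
[0.509984   0.15607383 0.12527815] [-0.55936523  0.09576191 -0.12368371] [-0.09690875 -0.01061893  0.0318161 ] 0.18273060416412393
```

View pics/c3.png

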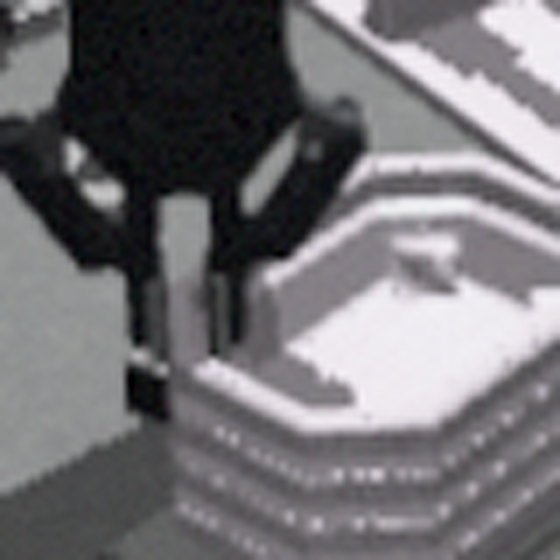

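The bead corner lies between the pads, with no contact force at a 15 mm opening. I'll close in small steps and watch the side force.

>>> carry_out:
  increments:
    - [[0, 0, 0], [0, 0, 0], 0.16]
    - [[0, 0, 0], [0, 0, 0], 0.145]
    - [[0, 0, 0], [0, 0, 0], 0.145]

```text
t: 5.05
position: [0.5095, 0.1564, 0.1252]
orientation: [-3.14, 0.0, 1.051]
contact_force: [-1.3, 0.6, 0.3]
grip_width: 0.144
```

>>> carry_out:
  increments:
    - [[0, 0, 0], [0, 0, 0], 0.135]
    - [[0, 0, 0], [0, 0, 0], 0.13]
    - [[0, 0, 0], [0, 0, 0], 0.13]

```text
t: 5.35
position: [0.5092, 0.1566, 0.1252]
orientation: [-3.14, 0.0, 1.051]
contact_force: [-4.3, 0.6, 2.9]
grip_width: 0.132
```

>>> carry_out:
  increments:
    - [[0, 0, 0], [0, -0.14, 0], 0.13]
    - [[0, 0, 0], [0, 0, 0], 0.13]

```text
t: 5.55
position: [0.5091, 0.1567, 0.1253]
orientation: [3.141, -0.0, 1.051]
contact_force: [-1.9, 0.2, 0.2]
grip_width: 0.131
```

>>> carry_out:
  increments:
    - [[0, 0, 0], [0, 0, 0], 0.12]
    - [[0, 0, 0], [0, 0, 0], 0.11]
    - [[0, 0, 0], [0, 0, 0], 0.11]

```text
t: 5.85
position: [0.5087, 0.1563, 0.1253]
orientation: [-3.142, 0.001, 1.05]
contact_force: [-2.7, -0.4, 1.5]
grip_width: 0.11
```

>>> carry_out:
  increments:
    - [[0, 0, 0], [0, -0.02, 0], 0.09]
    - [[0, 0, 0], [0, 0, 0], 0.06]
    - [[0, 0, 0], [0, 0, 0], 0]
    - [[0, 0, 0], [0, 0, 0], 0]
    - [[0, 0, 0], [0, 0, 0], 0]

```text
t: 6.35
position: [0.5087, 0.1563, 0.1254]
orientation: [3.141, 0.001, 1.051]
contact_force: [-2.9, -1.5, 2.8]
grip_width: 0.095
```

>>> carry_out:
  increments:
    - [[0.0131, 0, 0], [0, 0.05, -0.19], 0]
    - [[0.0131, 0, 0], [0, 0.05, -0.19], 0]
    - [[0.0131, 0, 0], [0, 0.05, -0.19], 0]
    - [[0, 0, 0], [0, 0, 0], 0]

```text
t: 6.75
position: [0.5107, 0.1557, 0.1312]
orientation: [-3.103, -0.0, 1.05]
contact_force: [-1.6, -0.4, -0.8]
grip_width: 0.092
```

>>> carry_out:
  increments:
    - [[0.0131, 0, 0], [0, 0.05, -0.2], 0]
    - [[0.0131, 0, 0], [0, 0.05, -0.2], 0]
    - [[0.0131, 0, 0], [0, 0.05, -0.2], 0]
    - [[0, 0, 0], [0, 0, 0], 0]

```text
t: 7.15
position: [0.5126, 0.1552, 0.1373]
orientation: [-3.064, -0.001, 1.05]
contact_force: [-0.2, -0.1, -1.2]
grip_width: 0.091
```

>>> carry_out:
  increments:
    - [[0.0131, 0, 0], [0, 0.05, -0.2], 0]
    - [[0.0131, 0, 0], [0, 0.05, -0.2], 0]
    - [[0, 0, 0], [0, 0, 0], 0]
    - [[0, 0, 0], [0, 0, 0], 0]
    - [[0, 0, 0], [0, 0, 0], 0]

```text
t: 7.65
position: [0.5128, 0.1547, 0.1408]
orientation: [-3.037, -0.0, 1.051]
contact_force: [1.7, 0.2, -0.9]
grip_width: 0.099
```

```bash
python3 - <<'E'
from h import *
s=get_image('side')
st=state();print(st['position'],st['contact_force'],st['ft_torque'],st['grip_width'])
cv2.imwrite('pics/c4.png',cv2.resize(s['image'][160:270,260:370,::-1],None,fx=5,fy=5,interpolation=cv2.INTER_CUBIC))
E
```

```text
[0.5126977  0.15470109 0.14078401] [ 0.34308187  0.23240914 -0.69444132] [-0.12408029 -0.09844324  0.04721582] 0.095799145526579
```

View pics/c4.png

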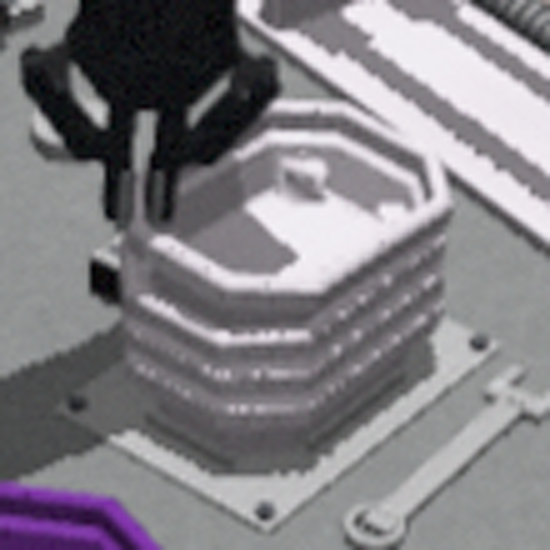

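The picture shows the near-left corner raised, with a wide gap there, while the opposite side is still nested and the lower pans are in place. Next I'll lift, slowly at first.

>>> carry_out:
  increments:
    - [[0, 0, 0], [0, -0.02, -0.2], 0]
    - [[0, 0, 0], [0, -0.02, -0.2], 0]
    - [[0, 0, 0], [0, -0.03, -0.3], 0]
    - [[0, 0, 0], [0, -0.04, -0.4], 0]
    - [[0, 0, 0], [0, -0.05, -0.5], 0]
    - [[0, 0, 0], [0, -0.05, -0.5], 0]
    - [[0, 0, 0], [0, -0.08, -0.8], 0]
    - [[0, 0, 0], [0, -0.1, -1], 0]
    - [[0, 0, 0], [0, -0.15, -1.5], 0]
    - [[0, 0, 0], [0, -0.2, -2], 0]
    - [[0, 0, 0], [0, -0.2, -2], 0]
    - [[0, 0, 0], [0, 0, 0], 0]

```text
t: 8.9
position: [0.5154, 0.1543, 0.2388]
orientation: [-3.042, -0.005, 1.051]
contact_force: [1.5, 0.3, -1.0]
grip_width: 0.095
```

```bash
python3 - <<'E'
from h import *
s=get_image('side')
st=state();print(st['position'],st['orientation'],st['contact_force'],st['ft_torque'],st['grip_width'])
cv2.imwrite('pics/c5.png',cv2.resize(s['image'][100:290,230:480,::-1],None,fx=3,fy=3,interpolation=cv2.INTER_CUBIC))
E
```

```text
[0.51431061 0.15420587 0.23692673] [-3.03956932e+00 -2.91406495e-03  1.05071352e+00] [ 0.56231626 -0.28683573 -1.59338877] [-0.08280433  0.02455055  0.00965917] 0.09412275365953016
```

View pics/c5.png

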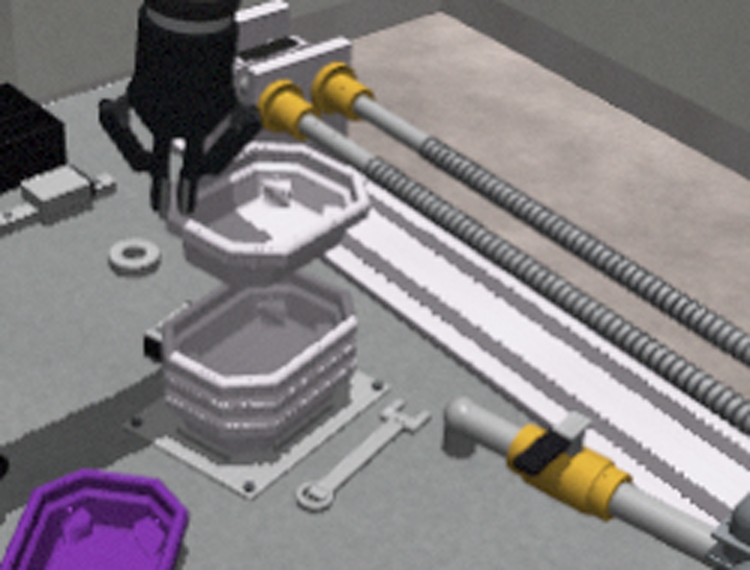

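The pan is free, with about 1.5 N load, and the three lower pans are still seated. The side crop shows the elbow at (460,412) and the spout's mouth at about (460,448). I'll level the pan, turn it 30°, and refine the spout position.

>>> carry_out:
  increments:
    - [[-0.035, 0, 0], [0, 0, 0], 0]
    - [[-0.035, 0, 0], [0, 0, 0], 0]
    - [[-0.035, 0, 0], [0, 0, 0], 0]
    - [[0, 0, 0.0873], [0, 0, 0], 0]
    - [[0, 0, 0.0873], [0, 0, 0], 0]
    - [[0, 0, 0.0873], [0, 0, 0], 0]
    - [[0, 0, 0.0873], [0, 0, 0], 0]
    - [[0, 0, 0.0873], [0, 0, 0], 0]
    - [[0, 0, 0.0873], [0, 0, 0], 0]
    - [[0, 0, 0], [0, 0, 0], 0]

```text
t: 9.95
position: [0.5123, 0.1542, 0.234]
orientation: [-3.141, 0.002, 0.527]
contact_force: [0.2, -0.2, -2.3]
grip_width: 0.096
```

```bash
python3 - <<'E'
from h import *
s=get_image('side');t=get_image('top')
x,e=cross(t,(411.6,200.4),s,(383.3,237.3));print('ball',x,e)
sp=plane(s,[(383.3,248.5)],.235)[0];print('mouth from side',sp)
S=np.array([(sp[0]+.4995)/2,(sp[1]-.2065)/2])
st=state();Rm=R.from_euler('xyz',st['orientation']).as_matrix();print(st['position'],st['orientation'],st['contact_force'])
T=np.r_[S,.207]-.1026*Rm[:,1]-.0227*Rm[:,0];T[2]=.207
print('spout',S,'tcp target',T,'shift tool cm',Rm.T@(T-st['position'])*100)
E
```

```text
ball [ 0.49961831 -0.20663868  0.2620844 ] [np.float64(0.0002203743985083928), np.float64(0.00022037439850843362)]
mouth from side [ 0.50082789 -0.20925019  0.235     ]
[0.51258691 0.15432477 0.23443143] [-3.14142547e+00  1.39672237e-03  5.28927127e-01] [-0.45749837  0.07668866 -1.06973366]
spout [ 0.50016394 -0.20787509] tcp target [ 0.42879325 -0.13075006  0.207     ] shift tool cm [-21.61555086  20.38407876   2.76992866]
```

>>> carry_out:
  increments:
    - [[0, 0, 0], [-0.8, 0.8, 0.5], 0]
    - [[0, 0, 0], [-1.6, 1.5, 0.6], 0]
    - [[0, 0, 0], [-2.1, 2.0, 0.6], 0]
    - [[0, 0, 0], [-2.1, 2.0, 0.5], 0]
    - [[0, 0, 0], [-2.1, 2.0, 0.3], 0]
    - [[0, 0, 0], [-2.1, 2.0, 0.2], 0]
    - [[0, 0, 0], [-2.1, 2.0, 0], 0]
    - [[0, 0, 0], [-2.1, 2.0, 0], 0]
    - [[0, 0, 0], [-1.6, 1.5, 0], 0]
    - [[0, 0, 0], [-0.8, 0.7, 0], 0]
    - [[0, 0, 0], [0, 0, 0], 0]

```text
t: 11.15
position: [0.4448, -0.0777, 0.2082]
orientation: [-3.141, -0.0, 0.523]
contact_force: [-0.4, -0.2, -1.2]
grip_width: 0.1
```

>>> carry_out:
  increments:
    - [[0, 0, 0], [-0.8, 0.8, 0], 0]
    - [[0, 0, 0], [-1.2, 1.0, 0], 0]
    - [[0, 0, 0], [-1.0, 1.0, 0], 0]
    - [[0, 0, 0], [-0.7, 0.6, 0], 0]
    - [[0, 0, 0], [-0.5, 0.4, 0], 0]
    - [[0, 0, 0], [0, 0, 0], 0]
    - [[0, 0, 0], [0, 0, 0], 0]

```text
t: 11.85
position: [0.4288, -0.1291, 0.2082]
orientation: [-3.141, -0.0, 0.528]
contact_force: [-0.7, -0.3, -0.9]
grip_width: 0.099
```

```bash
cat > f.py <<'E'
from h import *
import sys
s=get_image('side');t=get_image('top')
st=state();Rm=R.from_euler('xyz',st['orientation']).as_matrix();p=st['position'];print(st['t'],p,st['orientation'],st['contact_force'],st['joint_pos'],st['grip_width'])
T=np.array([.5002,-.2079,.207])-.1026*Rm[:,1]-.0227*Rm[:,0];T[2]=.207
print('left cm',Rm.T@(T-p)*100)
n=sys.argv[1]
z=lambda im,x,y,w,h,k:cv2.resize(im[y:y+h,x:x+w,::-1],None,fx=k,fy=k,interpolation=cv2.INTER_CUBIC)
cv2.imwrite(f'pics/{n}.png',np.hstack([z(s['image'],310,170,130,190,3),z(t['image'],330,130,130,190,3)]))
E
python3 f.py c6
```

```text
11.95 [ 0.4288874  -0.12895831  0.20819448] [-3.14144786e+00 -2.68843921e-04  5.28597863e-01] [-0.20735769 -0.14807492 -1.60507846] [-0.58176     0.17836061  0.95809901  1.86370729 -0.15802483  1.17897153
 -0.61263273] 0.09474544082637665
left cm [-0.09329367  0.15320969  0.11940085]
```

View pics/c6.png

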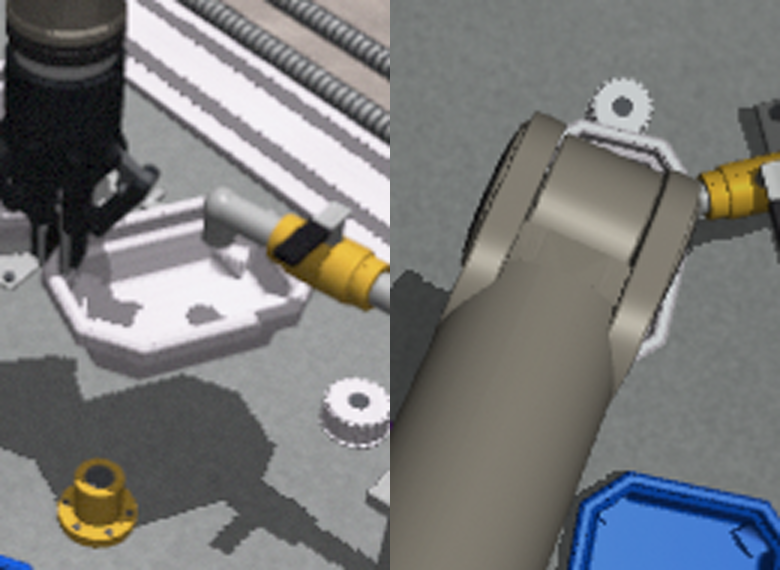

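The side view shows the spout hanging over the pan's floor and nothing touching. I'll check level and position by overlaying the rim predicted for a level pan.

```bash
python3 - <<'E'
from h import *
s=get_image('side');st=state();Rm=R.from_euler('xyz',st['orientation']).as_matrix();p=st['position']
a,b,k=.0885,.0645,.0325
T=np.array([(a,b-k),(a,-b+k),(a-k,-b),(-a+k,-b),(-a,-b+k),(-a,b-k),(-a+k,b),(a-k,b)])
n=Rm[:,1];x=Rm[:,0];px=(n+x)/2**.5;py=(x-n)/2**.5
c=p+.0799*n+.017*x;c[2]=p[2]-.005
rim=c+T[:,:1]*px+T[:,1:]*py
print('centre',c,'spout in pan',[(np.array([.5002,-.2079,.235])-c)@v for v in(px,py)])
q=proj(s,rim);im=cv2.resize(s['image'][210:310,310:430,::-1],None,fx=6,fy=6,interpolation=cv2.INTER_CUBIC)
cv2.polylines(im,[np.round(((q-[310,210]+.5)*6)).astype(int)],1,(0,0,255),1,cv2.LINE_AA)
cv2.imwrite('pics/c7.png',im);print(np.round((q-[310,210]+.5)*6).tolist())
E
```

```text
centre [ 0.48384199 -0.18943576  0.20320037] spout in pan [np.float64(0.020513693885604662), np.float64(-0.0136978107081073)]
[[546.0, 178.0], [636.0, 292.0], [598.0, 377.0], [284.0, 462.0], [149.0, 421.0], [75.0, 296.0], [129.0, 215.0], [421.0, 144.0]]
```

View pics/c7.png

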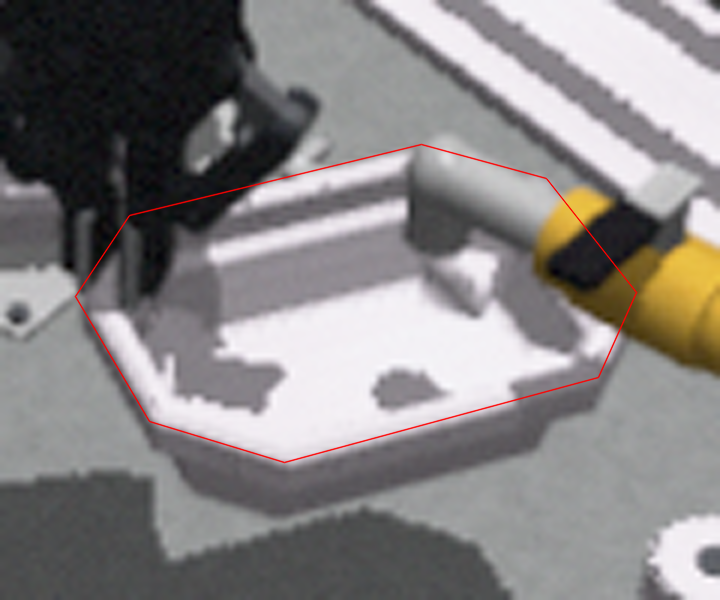

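The level-pan outline matches the rim, so the pan is level to within a couple of degrees. The spout is at about (21,-14) mm in the pan, 32 mm above the rim. Last, I'll check that the lower stack and bystanders haven't shifted, then hand in.

>>> carry_out:
  increments:
    - [[0, 0, 0], [0, 0, 0], 0]
    - [[0, 0, 0], [0, 0, 0], 0]
    - [[0, 0, 0], [0, 0, 0], 0]

```text
t: 12.3
position: [0.4286, -0.1297, 0.2083]
orientation: [3.141, -0.0, 0.527]
contact_force: [0.0, -0.5, -1.6]
grip_width: 0.095
```

```bash
python3 - <<'E'
from h import *
from plant import hand_in
for n,rs in(('side',{'stack':(283,225,70,40),'spanner':(328,232,48,40),'bottle':(205,160,28,52)}),('top',{'stack base':(225,200,75,35),'carriage':(200,170,30,38),'nut':(378,238,28,28),'driver':(165,272,80,35)})):
    a=cv2.imread(f'pics/{n}0.png',0);b=cv2.cvtColor(get_image(n)['image'],cv2.COLOR_RGB2GRAY)
    for k,(x,y,w,h) in rs.items():
        r=cv2.matchTemplate(b[y-8:y+h+8,x-8:x+w+8],a[y:y+h,x:x+w],cv2.TM_CCOEFF_NORMED);_,v,_,l=cv2.minMaxLoc(r);print(n,k,'shift px',l[0]-8,l[1]-8,'score',round(v,2))
s=state();print(s['t'],s['position'],s['contact_force'],abs(s['joint_vel']).max())
hand_in()
E
```

```text
side stack shift px 0 0 score 0.39
side spanner shift px 8 6 score 0.34
side bottle shift px 0 0 score 1.0
top stack base shift px 0 0 score 0.86
top carriage shift px 0 0 score 0.98
top nut shift px 8 8 score 0.03
top driver shift px 0 0 score 1.0
12.4 [ 0.42859796 -0.12978528  0.20827158] [-0.13044949 -1.2847642  -2.07720209] 0.0020703723466786823
the job is handed in; nothing more can be done
```

I broke the top pan loose and handed the job in at 12.4 s, with the pan held level in the air under the drain spout. No verdict was reported.

**Breaking loose:** I gripped the bead at the -x/+y corner and tilted that corner up about 6° (about 4° along each side) while the opposite corner stayed nested. Then I lifted the pan clear.

**Final hold, estimated from the last pictures and arm pose:**

| Check | Result |
|---|---|
| Spout over the pan | about 21 mm lengthwise and 14 mm across from its centre |
| Spout above the rim | about 32 mm |
| Level | rim matches a level outline to within about 2° |
| Force on the tool | mostly the pan's own weight, 1.6–2 N down, with up to 1.3 N sideways in the last reading; no contact visible |
| Arm | still |

**Everything else on the bench:**
- **Lower pans:** the picture after lifting showed the three lower pans in place. At the end the top view found no shift of the base (score 0.86). The side view also found none, but with a weak score of 0.39.
- **Bottle, carriage and screwdriver:** no shift (scores 0.98–1.0).
- **Spanner and screw nut:** the final check failed for both (scores 0.34 and 0.03), because the arm, pan or their shadows covered those regions. Earlier side pictures showed each lying undisturbed, and the arm never came near them.
- **Pulley and bearing:** not measured, only seen in the pictures.

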